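Spin down the wing screw of a mould press

ROBOT

A 7-joint arm with a two-finger parallel gripper is mounted at the origin on the work surface. World frame = base frame: x ahead of the robot, y to its left, z up, the work surface at z = 0. Lengths are in m, angles in rad, forces in N, time in s.
With the tool pointing down it reaches from about 0.4 to 0.85 m from the base axis. Payload 10.4 kg.
Tool frame: the origin (TCP) lies midway between the tips of the shut fingers; the grasp point (between the pads) lies 19 mm behind it; x points along the fingers, y is the direction in which the jaws open and shut, and the axes are right-handed (so a half turn about x gives the same grasp; the last joint's range is limited). The gripper opens to 85 mm and grips with 20 to 120 N. Pads are 22 mm wide; open, the fingers measure 114 mm over their backs; the gripper's body (76 mm by 85 mm) begins 54 mm behind the grasp point. The pads swing forward as they close: fully open they stand 13 mm farther back than shut.
Start: joints at [1.298, 0.332, -0.065, 1.46, 0.022, 1.35, -0.088], TCP at [0.155, -0.606, 0.231] pointing down, gripper open.
Joint ranges: [-2.6, 2.6], [-0.5, 2.12], [-1.47, 1.34], [0.16, 2.42], [-1.27, 4.41], [0.06, 2.06], [-2.6, 2.6]. Speed limits (rad/s): [2.22, 2.22, 2.79, 2.79, 3.14, 3.14, 3.14].

INTERFACE

Orientations are given as a unit quaternion [x, y, z, w].
In Python, from plant import observe, cams, r gives the robot as it stands.
- The arm moves only by the tool move_arm, never from a script. Its argument "rows" is one flat list of numbers, 5 for each row, row after row: the closure, from -1 (fully open) to 1 (shut), so that 0 is half open, then the shift along the tool's x, y, z scaled (see below), then the turn about the tool's x scaled (see below). In form: [gripper, x, y, z, yaw, gripper, x, y, z, yaw, ...]. A call has 1 to 20 rows; each row shifts and turns the commanded pose from where the row before left it, along the tool's axes as they then stand; what a row does not reach is not made up. The controller multiplies each number of a shift by 0.1 m and each number of a turn by 45 degrees. A row lasts 1/8 s, in which the tool goes at most 62.5 mm and 10.7 degrees, less where a joint would pass 70% of its speed; a pose out of reach is approached as far as the arm can. A call with a number of a shift or a turn outside -1 to 1 is refused whole. A call with a gripper value outside its range is refused whole. The fingers move at their own pace and stop on an object; "grip_force" is the grip in N (left out, the last holds). Time passes only in rows, so rows that do not move let the fingers close. It gives the time, the measured TCP pose, the force and the opening at its end, in the units of the state.
- observe(): the state, without advancing time (a new reading comes with each control period).
- cams.get_image(name): name is "side" or "top" or "wrist"; returns a dict with "pixels" (384x512x3 uint8, blue, green, red), "fx", "fy", "cx", "cy" (pixels), "k1" (the pictures are not rectified: a ray, as slopes to the right and down, at radius r is drawn at 1 + k1 r^2 times it, then the intrinsics apply), "position" and "attitude" of the camera in the world. Camera axes: x right, y down, z forward; pixel columns grow to the right and rows downward; lengths in m; the calibration is good to about 2 mm. A picture is of the moment at which its call begins. There is no depth.
- r.finish_job(): hands the job in, once; it reports no verdict.
The state is a dict: "time": time; "joints": joint angles; "joint_vel": joint speeds; "joint_torque": joint torques, N m; "tcp_pos": TCP position; "tool_rot": TCP orientation; "contact_force": force on the tool from outside, world axes, zero at the start; "moment": the same for the moment, N m; "finger_gap": finger opening in m.
Only numpy, scipy, OpenCV 4.12 (cv2) and the standard library are available. Lean on these libraries where they do the work, as an engineer would, in place of code of your own. Each camera call takes 0.05 s, during which the arm holds its last target.

TASK

Close the plaster-mould press: with fingertip strokes against the wings of its brass wing screw, spin the screw clockwise (seen from above), stroke after stroke, until it stops with its foot snug on the mould. Do not pinch the wings, do not lift the press or shove it out of place, and leave everything else on the table where it is.

Things in the scene. Friction and masses are not known exactly. Their poses are not given: they have to be found in the camera images.
- press: Mould press standing loose on the table, about 3.5 kg. Plywood board 200 x 200 mm, 20 mm thick; origin at the centre of the board's underside, z up. On it a cream plaster mould 100 x 100 mm, its top 80 mm above the table. A green steel bridge spans the mould along the press's y axis: beam 36 mm wide in x, 168 mm long in y, top at 123 mm (boss round the screw to 128 mm), on uprights at y = +-78 mm. The screw's axis is the press's z axis through its origin.
- handle (a point): Middle of the dark carrying handle of the press: a 10 mm round bar parallel to the press's y axis, 156 mm long, 42 mm from the screw axis on the press's +x side, 176 mm above the table; its legs slope down to x = 12, y = +-78, z = 118 mm. It passes close over the circle swept by the wings, so a finger from above cannot go all the way round the screw, only round its -x side.
- screw_mid (a point): Point on the screw's vertical axis, half-way up its wings. The brass screw has two opposite, straight, upright wings like one flat bar through the axis: 90 mm tip to tip, 10 mm thick, 22 mm tall (11 mm above and below this point). This point is 149 mm above the table with the screw home, and higher by 4 mm for each turn it is loose.
- wing_end (a point): Middle of the outer end of one of the two wings, 45 mm from the screw axis and level with screw_mid; it turns with the screw. The other wing's end lies opposite.
- screw (a joint): Angle of the wing screw in rad, growing as it is turned clockwise seen from above (it then sinks 4 mm a turn). It starts between about 2.5 and 6; at 12.57 it meets its hard stop with the foot on the mould (home). It turns easily (friction about 0.05 N m, so 1.5 N at 33 mm from the axis) and stays where it is left, without spinning on.
- mug: Unglazed cream mug with a handle, 76 mm across, 85 mm tall, stands 6 to 9 cm (centre) from the edge of the press board on the press's own +y side; origin at the centre of its underside. Leave alone.
- tub: Pink plastic bowl, 150 mm across, 65 mm tall; origin at the centre of its underside. Leave alone.
- vase: Unglazed cream vase, 90 mm across, 120 mm tall; origin at the centre of its underside. Leave alone.
- brush_a: Slim paint brush with a yellow handle, 190 mm long, 8 mm thick, origin at its middle underneath, lying beside the press on its own -y side. Leave alone.
- palette: Pink flower-edged palette, about 180 x 150 mm, 11 mm tall; origin at the centre of its underside. Leave alone.
- paintbox: Black box of paint pans, 180 x 75 mm, 17 mm tall; origin at the centre of its underside. Leave alone.
- phone: Black phone, 150 x 73 mm, 10 mm tall; origin at the centre of its underside. Leave alone.

How it is judged:
At the end, for the whole second after the job is handed in: The screw is within 0.27 rad of its hard stop (joint above 12.3) and at rest; the press stands flat and still, its origin within 40 mm and its handle within 50 mm of where they started; each bystander is within 30 mm of where it started (value of joint screw above 12.3 rad and velocity of joint screw below 0.1 rad/s and height (world z) of press below 0.008 m and angle between press's own z axis and vertical below 0.05 rad and distance of press from where it was at the start of the episode below 0.04 m and distance of handle from where it was at the start of the episode below 0.05 m and linear speed of press below 0.02 m/s and distance of each of mug, tub, vase, brush_a, palette, paintbox, phone from where it was at the start of the episode below 0.03 m); the robot touches nothing.
It fails at once if a wing is pinched: pressed by the fingers on both its faces at once (over 2 N each) ((contact force between the fingers and screw_c0 above 2 N and contact force between the fingers and screw_c1 above 2 N) or (contact force between the fingers and screw_c2 above 2 N and contact force between the fingers and screw_c3 above 2 N)).
It fails at once if the press is lifted (8 mm) or tipped (0.1 rad) (height (world z) of press above 0.008 m or angle between press's own z axis and vertical above 0.1 rad).
It fails at once if the press is shoved out of place (origin 40 mm or handle 50 mm) (distance of press from where it was at the start of the episode above 0.04 m or distance of handle from where it was at the start of the episode above 0.05 m).
It fails at once if a bystander is moved or lifted by more than 30 mm (distance of any of mug, tub, vase, brush_a, palette, paintbox, phone from where it was at the start of the episode above 0.03 m).
It also fails if it takes over 61 s, if anything falls off the work surface, if the arm or the gripper's body presses on something with over 40 N, if the wrist force passes 120 N, or if a joint passes its speed limit or range.

## Working session

There is one attempt and no reset: what is moved stays moved. The work goes in short steps, Python scripts to look and compute and a tool call to move; the robot and the scene stay as the last step left them, time stands still between calls to the robot, and variables do not carry over. Pictures are saved under pics/ and viewed, and the job is handed in when it is done.

Besides the shell and the picture viewer there is one more tool, called after "Request:" as a command line: name --argument value ..., lists and objects as JSON in quotes. move_arm: Moves the arm, as the interface text tells. Its arguments: {"type":"object","properties":{"rows":{"type":"array"},"grip_force":{"type":"number"}},"required":["rows"]}

```bash
ls; mkdir -p pics; python3 - <<'E'
from plant import observe, cams, r
import cv2
print(observe())
for n in ["side","top","wrist"]:
    d=cams.get_image(n); cv2.imwrite(f"pics/{n}0.png",d["pixels"]); print(n,{k:v for k,v in d.items() if k!="pixels"})
E
```

```text
pics
{'time': 0.0, 'joints': array([ 1.29839653,  0.33286945, -0.06467308,  1.46096549,  0.02159936,
        1.34988966, -0.0885083 ]), 'joint_vel': array([ 0.00191464,  0.00121262, -0.00167983, -0.00060185, -0.00096787,
       -0.00117971, -0.00097752]), 'joint_torque': array([ 3.92405864e-04, -6.25443149e+01,  4.96571534e-02, -3.91605771e+01,
        1.62316201e-02,  1.00544727e-02,  2.58883381e-05]), 'tcp_pos': array([ 0.15439054, -0.60523573,  0.23050583]), 'tool_rot': array([-0.70150921, -0.08858372,  0.70168856, -0.08758378]), 'contact_force': array([-0.56934841, -0.37028798, -0.95287964]), 'moment': array([-0.0213941 , -0.01903918,  0.00518018]), 'finger_gap': 0.0851600674680343}
side {'fx': 497.9357186898562, 'fy': 497.9357186898562, 'cx': 255.9348093438844, 'cy': 192.95407844624592, 'k1': 0.003752166062356646, 'position': array([0.04958386, 1.20517067, 1.01993054]), 'attitude': array([-0.16309371,  0.87045627, -0.45775101,  0.07855148])}
top {'fx': 379.3920439305617, 'fy': 379.3920439305617, 'cx': 255.12488684373872, 'cy': 194.32426932081552, 'k1': -0.0414613169765229, 'position': array([0.26694722, 0.03816149, 1.36369648]), 'attitude': array([-0.69780966,  0.70997606, -0.07480486,  0.0583087 ])}
wrist {'fx': 272.94308887559356, 'fy': 272.94308887559356, 'cx': 258.89784048976856, 'cy': 187.00353031179935, 'k1': 0.00652168881686416, 'position': array([ 0.21782254, -0.5897553 ,  0.37395518]), 'attitude': array([ 0.78294627, -0.60826276, -0.08058093,  0.1025586 ])}
```

View pics/side0.png

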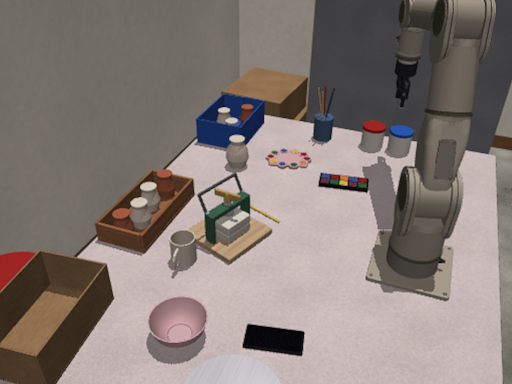

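View pics/top0.png

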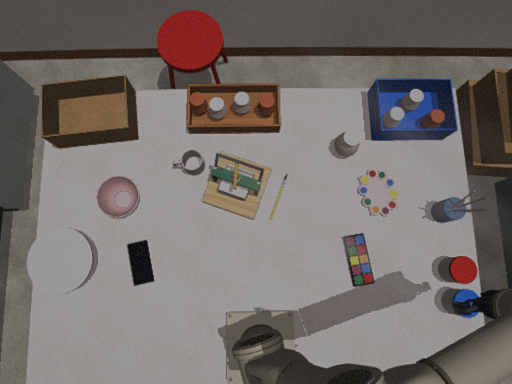

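View pics/wrist0.png

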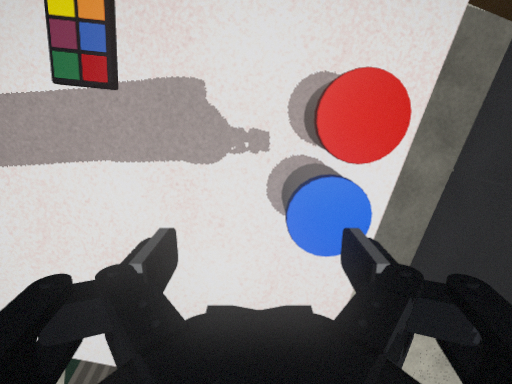

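```bash
cat > h.py <<'E'
from plant import observe, cams, r
import cv2, numpy as np
from scipy.spatial.transform import Rotation as R
def K(d): return np.array([[d['fx'],0,d['cx']],[0,d['fy'],d['cy']],[0,0,1]])
def ray(d,uv):
    # drawn = s*(1+k1 r^2): OpenCV's model
    p=cv2.undistortPoints(np.array(uv,float).reshape(-1,1,2),K(d),np.array([d['k1'],0,0,0.]))[:,0]
    v=np.c_[p,np.ones(len(p))]
    return R.from_quat(d['attitude']).apply(v)
def onz(d,uv,z):
    v=ray(d,uv);o=d['position'];t=(z-o[2])/v[:,2]
    return o+v*t[:,None]
def proj(d,X):
    Rm=R.from_quat(d['attitude']).inv().as_matrix()
    return cv2.projectPoints(np.array(X,float).reshape(-1,1,3),cv2.Rodrigues(Rm)[0],-Rm@d['position'],K(d),np.array([d['k1'],0,0,0.]))[0][:,0]
def tri(d1,u1,d2,u2):
    a=ray(d1,[u1])[0];b=ray(d2,[u2])[0]
    A=np.c_[a,-b];t=np.linalg.lstsq(A,d2['position']-d1['position'],rcond=None)[0]
    p=d1['position']+a*t[0];q=d2['position']+b*t[1]
    return (p+q)/2,np.linalg.norm(p-q)
def crop(d,x0,y0,w,h,f,name,clip=True):
    im=d['pixels'][y0:y0+h,x0:x0+w]
    cv2.imwrite(name,cv2.resize(im,None,fx=f,fy=f,interpolation=cv2.INTER_CUBIC))
E
python3 - <<'E'
from h import *
d=cams.get_image("top");crop(d,195,140,85,80,7,"pics/t1.png")
d=cams.get_image("side");crop(d,180,165,100,95,6,"pics/s1.png")
E
```

```text
(no output)
```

View pics/t1.png

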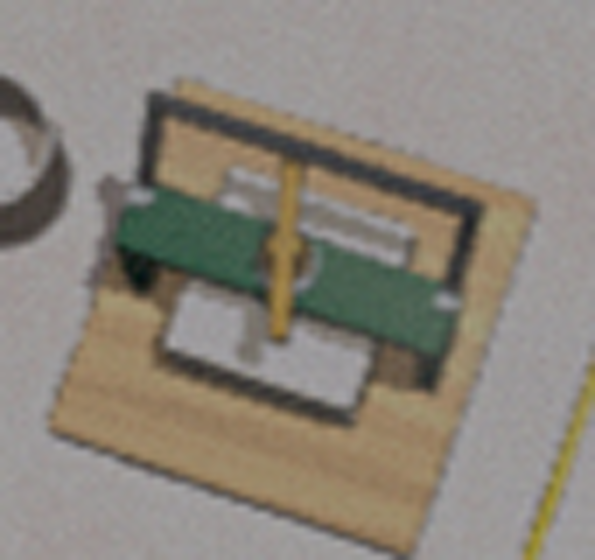

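View pics/s1.png

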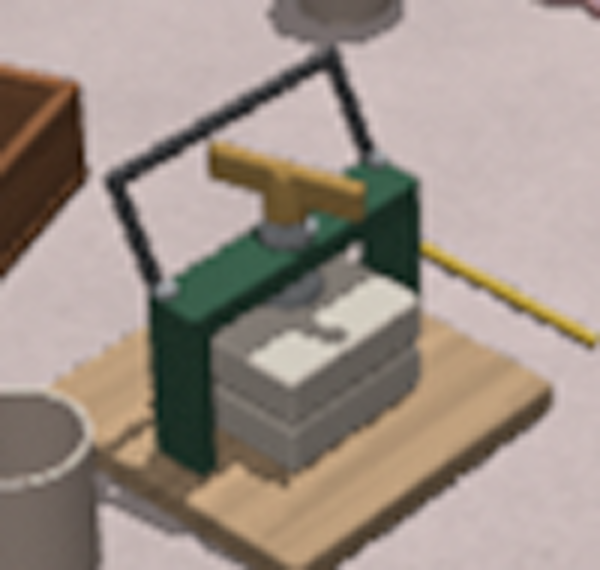

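```bash
cat > m1.py <<'E'
from h import *
t=cams.get_image("top");s=cams.get_image("side")
T=lambda a:(np.array(a,float)+.5)/7-.5+[195,140]
S=lambda a:(np.array(a,float)+.5)/6-.5+[180,165]
c=onz(t,T([[52,430],[408,555],[535,203],[180,80]]),.02)
print(c, c.mean(0), np.linalg.norm(np.diff(c,axis=0),axis=1))
e=c[0]-c[1]; e2=c[3]-c[2]; print("yaw of +y", [np.degrees(np.arctan2(-v[0],v[1])) for v in (e,e2)], "x:",[np.degrees(np.arctan2(v[1],v[0])) for v in (c[2]-c[1],c[3]-c[0])])
hL=onz(t,T([[155,100],[475,207]]),.176); print("handle",hL, np.linalg.norm(hL[0]-hL[1]))
for a,b in (((152,97),(115,183)),((477,207),(330,52)) ): print("tri",tri(t,T(a),s,S(b)))
w=onz(t,T([[292,163],[280,337]]),.166); print("wing",w,w.mean(0),np.linalg.norm(w[0]-w[1]))
# side wing ends mid: 
print(tri(t,T([292,165]),s,S([213,145])),tri(t,T([280,335]),s,S([363,185])))
E
python3 m1.py
```

```text
[[ 0.50161481  0.19519453  0.02      ]
 [ 0.43424299  0.01396934  0.02      ]
 [ 0.61810444 -0.05576921  0.02      ]
 [ 0.68744801  0.12935066  0.02      ]] [0.56035256 0.07068633 0.02      ] [0.19334304 0.19664307 0.19768131]
yaw of +y [np.float64(-20.39299397462894), np.float64(-20.535316771602993)] x: [np.float64(-20.7717114335582), np.float64(-19.510102523645113)]
handle [[ 0.62911134  0.13036943  0.176     ]
 [ 0.57580537 -0.01708556  0.176     ]] 0.15679445199337094
tri (array([0.62970653, 0.13150811, 0.17437746]), np.float64(0.002711689078564727))
tri (array([ 0.57614441, -0.01802313,  0.17511225]), np.float64(0.00024102958483499334))
wing [[0.60074319 0.06734281 0.166     ]
 [0.51794288 0.07367579 0.166     ]] [0.55934304 0.0705093  0.166     ] 0.08304215007454102
(array([0.60272767, 0.06795959, 0.16266307]), np.float64(0.004029825434900715)) (array([0.5195635 , 0.07378696, 0.16384682]), np.float64(0.0004578515779682423))
```

```bash
python3 - <<'E'
from h import *
o=observe(); M=R.from_quat(o['tool_rot']).as_matrix(); print(M.round(3))
print("tool y azim",np.degrees(np.arctan2(M[1,1],M[0,1])))
C=np.array([.562,.0707,.25])
print("shift tool", M.T@(C-o['tcp_pos']))
E
```

```text
[[-0.     0.247 -0.969]
 [ 0.    -0.969 -0.247]
 [-1.    -0.     0.   ]]
tool y azim -75.68968718092701
shift tool [-0.0187277  -0.55453614 -0.56203446]
```

Request:
move_arm --rows '[1,-0.05,0,0,0.193,1,-0.05,0,0,0.193,1,-0.05,0,0,0.193,1,-0.05,0,0,0.192,1,0,-0.4,-0.08,0,1,0,-0.4,-0.08,0,1,0,-0.4,-0.08,0,1,0,-0.4,-0.08,0,1,0,-0.4,-0.08,0,1,0,-0.4,-0.08,0,1,0,-0.4,-0.08,0,1,0,-0.4,-0.08,0,1,0,-0.4,-0.08,0,1,0,-0.4,-0.08,0,1,0,-0.4,-0.08,0,1,0,-0.4,-0.08,0,1,0,-0.4,-0.08,0,1,0,-0.4,-0.08,0,1,0,-0.4,-0.08,0,1,0,0,0,0]' --grip_force 20

```text
time: 2.85
tcp_pos: [0.477, -0.0819, 0.2514]
tool_rot: [0.696, -0.123, -0.696, -0.124]
contact_force: [0.1, -1.2, -0.2]
finger_gap: -0.0001
```

```bash
cat > st.py <<'E'
from h import *
C=np.array([.562,.0707,0]);yaw=np.radians(-20.4)
Rp=R.from_euler('z',yaw).as_matrix()
def state(p=True):
    o=observe();M=R.from_quat(o['tool_rot']).as_matrix()
    f=Rp.T@(o['tcp_pos']-C)
    if p: print("t",round(o['time'],2),"tcp in press mm",(f*1000).round(1),"tool y az",np.degrees(np.arctan2(M[1,1],M[0,1])).round(2),"tilt",M[2].round(3),"F press",(Rp.T@o['contact_force']).round(1),"gap",o['finger_gap'])
    return o,f
E
cat > look.py <<'E'
import sys
from st import *
n=sys.argv[1]
state()
d=cams.get_image("wrist");cv2.imwrite(f"pics/w{n}.png",d['pixels'])
t=cams.get_image("top");s=cams.get_image("side")
a=cv2.resize(t['pixels'][130:230,190:290],None,fx=4,fy=4,interpolation=cv2.INTER_CUBIC)
b=cv2.resize(s['pixels'][160:260,175:275],None,fx=4,fy=4,interpolation=cv2.INTER_CUBIC)
cv2.imwrite(f"pics/ts{n}.png",np.hstack([a,b]))
E
python3 look.py 1
```

```text
t 2.85 tcp in press mm [ -26.5 -172.7  251.4] tool y az -110.08 tilt [-1.    -0.001 -0.   ] F press [ 0.5 -1.1 -0.2] gap -0.00012229949017792448
```

View pics/w1.png

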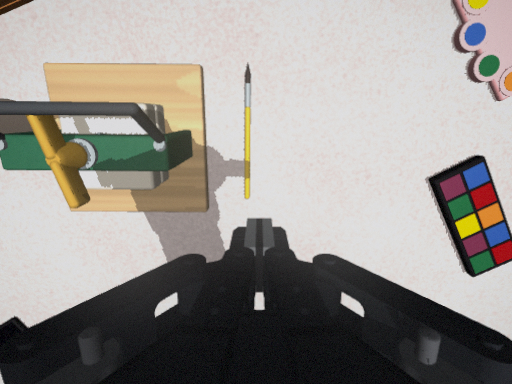

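View pics/ts1.png

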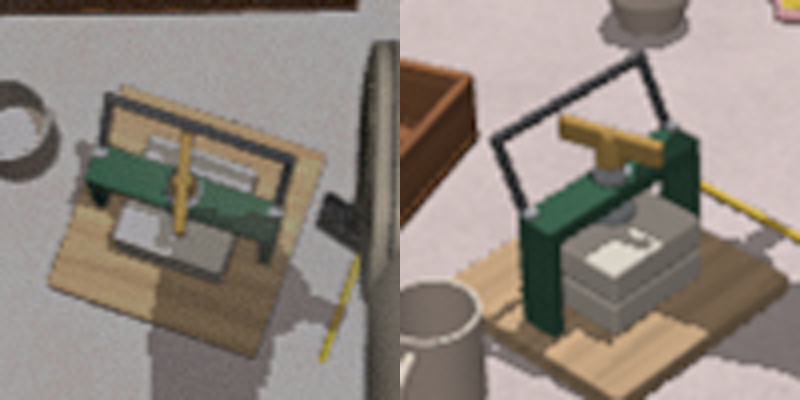

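```bash
python3 - <<'E'
from st import *
d=cams.get_image("wrist")
f=lambda uv,z:((onz(d,uv,z)-C)@Rp*1000).round(1)
print("board",f([[202,65],[207,211],[46,64]],.02))
print("handle",f([[135,107]],.176))
print("wing",f([[38,118],[80,202]],.165))
crop(d,0,50,220,180,3.6,"pics/wc1.png")
E
```

```text
board [[  98.9 -105.3   20. ]
 [ -97.3 -101.8   20. ]
 [  99.7   91.2   20. ]]
handle [[ 44.2 -82.3 176. ]]
wing [[ 35.8   2.  165. ]
 [-35.9 -19.6 165. ]]
```

View pics/wc1.png

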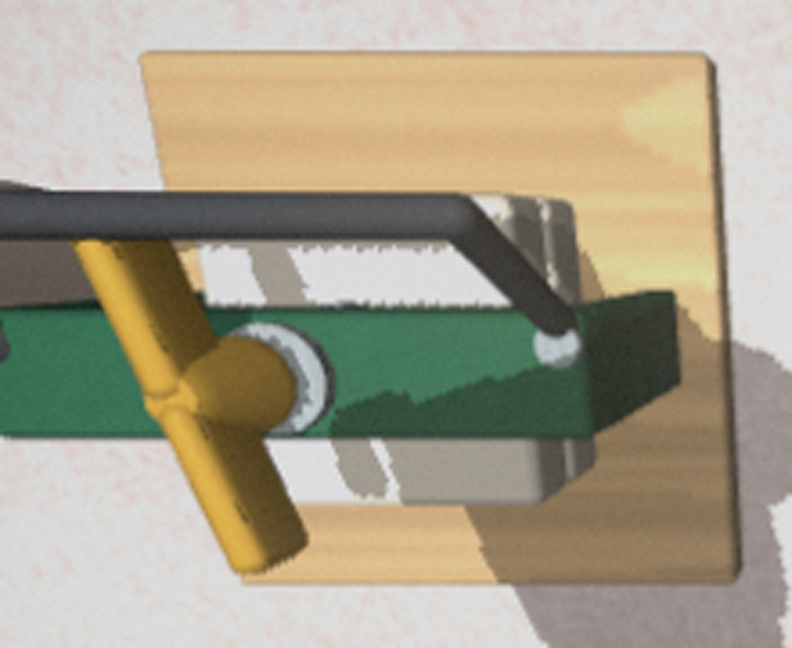

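Request:
move_arm --rows '[1,0,-0.28,-0.04,0,1,0,-0.28,-0.04,0,1,0,-0.28,-0.04,0,1,0,-0.28,-0.04,0,1,0,0,0,0,1,0,0,0,0]'

```text
time: 3.8
tcp_pos: [0.5297, 0.0129, 0.2512]
tool_rot: [-0.696, 0.126, 0.696, 0.125]
contact_force: [0.3, -1.2, -0.0]
finger_gap: -0.0003
```

```bash
python3 look.py 2
```

```text
t 3.8 tcp in press mm [-10.1 -65.4 251.2] tool y az -110.48 tilt [-1.     0.001  0.   ] F press [ 0.7 -1.  -0. ] gap -0.0002502462535741506
```

View pics/w2.png

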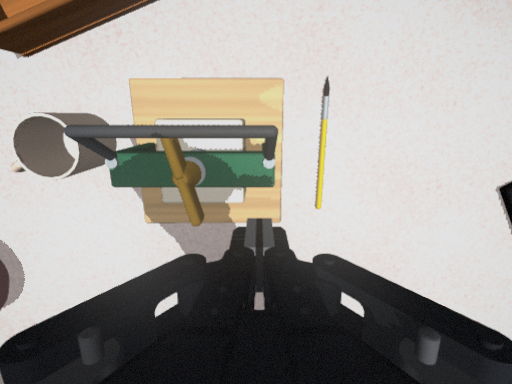

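```bash
python3 - <<'E'
from st import *
d=cams.get_image("wrist")
f=lambda uv,z:((onz(d,uv,z)-C)@Rp*1000).round(1)
crop(d,55,70,240,170,3.3,"pics/wc2.png")
print("board",f([[131,79],[283,79],[280,221],[148,221]],.02))
print("handle",f([[70,131],[275,132]],.176))
E
```

```text
board [[ 98.8  98.1  20. ]
 [ 98.6 -96.8  20. ]
 [-96.7 -96.6  20. ]
 [-96.2  97.3  20. ]]
handle [[ 42.6  82.3 176. ]
 [ 41.6 -78.4 176. ]]
```

View pics/wc2.png

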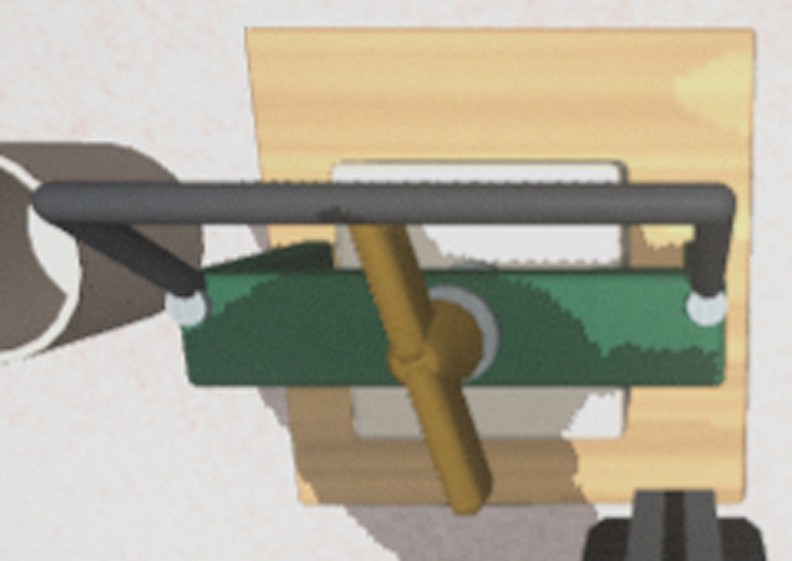

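Request:
move_arm --rows '[1,0,-0.142,0.053,0,1,0,-0.142,0.052,0,1,0,0,0,0,1,0.175,0,0,0,1,0.175,0,0,0,1,0.175,0,0,0,1,0.1,0,0,0,1,0.1,0,0,0,1,0,0,0,0]'

```text
time: 5.12
tcp_pos: [0.5298, 0.0447, 0.1782]
tool_rot: [-0.696, 0.125, 0.696, 0.125]
contact_force: [-0.2, -0.6, -0.3]
finger_gap: -0.0004
```

```bash
python3 look.py 3
```

```text
t 5.12 tcp in press mm [-21.1 -35.6 178.2] tool y az -110.38 tilt [-1.     0.     0.001] F press [ 0.  -0.7 -0.3] gap -0.00038033013428837855
```

View pics/w3.png

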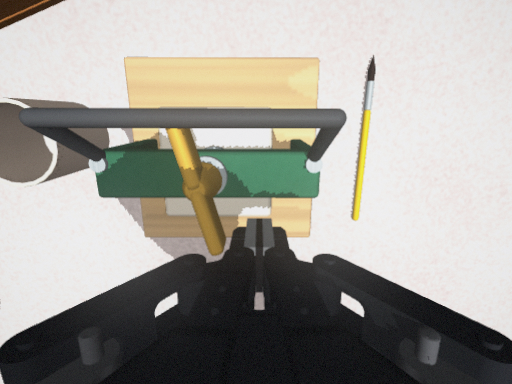

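View pics/ts3.png

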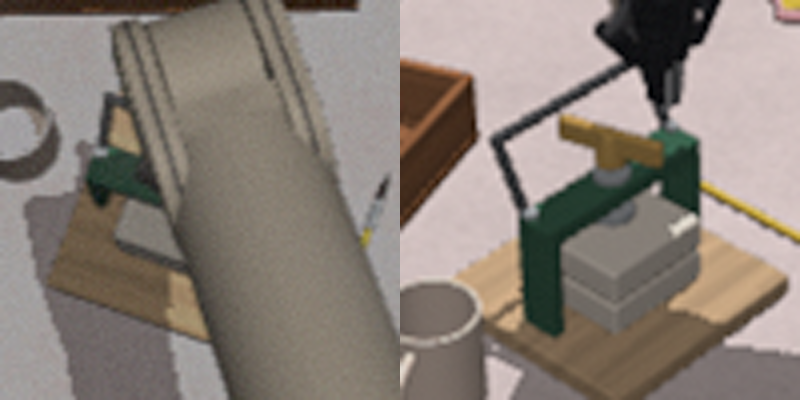

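```bash
python3 - <<'E'
import numpy as np
hx,hy,r=11,6.5,31
def c(p,m=0):
    p=np.radians(p);u=np.array([np.cos(p),np.sin(p)]);n=np.array([-u[1],u[0]])
    return r*u+(5+m+hx*abs(u[1])+hy*abs(u[0]))*n
for p in range(270,25,-10): print(p,c(p).round(1),"land+9",c(p,9).round(0))
E
```

```text
270 [ 16. -31.] land+9 [ 25. -31.]
260 [ 11.3 -33.5] land+9 [ 20. -35.]
250 [  5.9 -35.1] land+9 [ 14. -38.]
240 [ -0.1 -35.7] land+9 [  8. -40.]
230 [ -6.4 -35.1] land+9 [  0. -41.]
220 [-12.8 -33. ] land+9 [ -7. -40.]
210 [-18.8 -29.5] land+9 [-14. -37.]
200 [-24.  -24.6] land+9 [-21. -33.]
190 [-28.2 -18.5] land+9 [-27. -27.]
180 [-31.  -11.5] land+9 [-31. -20.]
170 [-32.8  -7.7] land+9 [-34. -17.]
160 [-34.2  -3.4] land+9 [-37. -12.]
150 [-34.9   1.5] land+9 [-39.  -6.]
140 [-34.7   6.9] land+9 [-40.  -0.]
130 [-33.4  12.4] land+9 [-40.   7.]
120 [-30.9  18. ] land+9 [-39.  13.]
110 [-27.1  23.1] land+9 [-36.  20.]
100 [-22.1  27.6] land+9 [-31.  26.]
90 [-16.  31.] land+9 [-25.  31.]
80 [-11.3  33.5] land+9 [-20.  35.]
70 [-5.9 35.1] land+9 [-14.  38.]
60 [ 0.1 35.7] land+9 [-8. 40.]
50 [ 6.4 35.1] land+9 [-0. 41.]
40 [12.8 33. ] land+9 [ 7. 40.]
30 [18.8 29.5] land+9 [14. 37.]
```

Request:
move_arm --rows '[1,0.16,0,0,0,1,0.16,0,0,0,1,0,0,0,0]'

```text
time: 5.65
tcp_pos: [0.5289, 0.0446, 0.1449]
tool_rot: [-0.695, 0.125, 0.697, 0.125]
contact_force: [-0.8, -0.1, 0.0]
finger_gap: -0.0001
```

Request:
move_arm --rows '[1,0,-0.05,0.02,0,1,0,-0.05,0.02,0,1,0,-0.05,0.02,0,1,0,-0.047,0.02,0,1,0,-0.047,0.02,0,1,0,-0.04,0.016,0,1,0,-0.04,0.016,0,1,0,-0.052,0.003,0,1,0,-0.052,0.003,0,1,0,-0.055,-0.018,0,1,0,-0.055,-0.018,0]'

```text
time: 7.02
tcp_pos: [0.5394, 0.0992, 0.1468]
tool_rot: [-0.696, 0.125, 0.696, 0.125]
contact_force: [-1.2, -0.3, -0.2]
finger_gap: -0.0001
```

```bash
python3 look.py 4
```

```text
t 7.03 tcp in press mm [-31.1  18.8 146.8] tool y az -110.37 tilt [-1. -0.  0.] F press [-1.1 -0.7 -0.2] gap -0.0001319091678902398
```

View pics/w4.png

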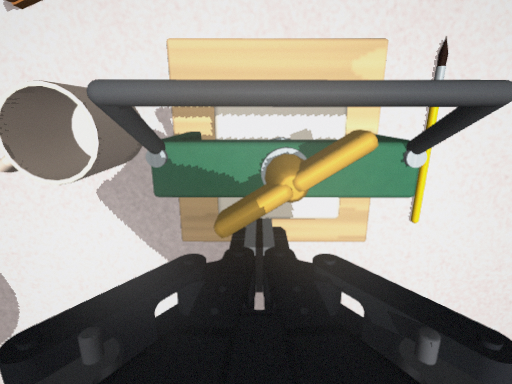

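Request:
move_arm --rows '[1,0,-0.045,-0.045,0,1,0,-0.045,-0.045,0,1,0,-0.03,-0.055,0,1,0,-0.03,-0.055,0,1,0,-0.011,-0.055,0,1,0,-0.011,-0.055,0,1,0,0.013,-0.064,0,1,0,0.013,-0.064,0]'

```text
time: 8.18
tcp_pos: [0.5859, 0.0971, 0.1469]
tool_rot: [0.696, -0.125, -0.696, -0.125]
contact_force: [-1.6, 2.1, -0.1]
finger_gap: -0.0
```

```bash
python3 look.py 5
```

```text
t 8.18 tcp in press mm [ 13.2  33.  146.9] tool y az -110.38 tilt [-1. -0. -0.] F press [-2.2  1.4 -0.1] gap -3.867873842929735e-05
```

View pics/w5.png

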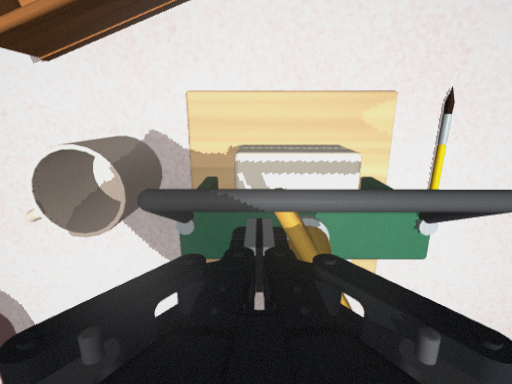

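Request:
move_arm --rows '[1,0,-0.04,0.03,0,1,-0.175,0,0,0,1,-0.175,0,0,0,1,0,0,0,0,1,0,0.26,0.057,0,1,0,0.26,0.057,0,1,0,0.26,0.057,0,1,0,0,0,0,1,0,0,0,0]'

```text
time: 9.45
tcp_pos: [0.541, 0.0353, 0.1819]
tool_rot: [0.696, -0.125, -0.696, -0.125]
contact_force: [0.1, 0.9, -0.2]
finger_gap: 0.0001
```

```bash
python3 look.py 6
```

```text
t 9.45 tcp in press mm [ -7.4 -40.5 181.9] tool y az -110.37 tilt [-1. -0. -0.] F press [-0.2  0.9 -0.2] gap 0.00010316140111982011
```

View pics/w6.png

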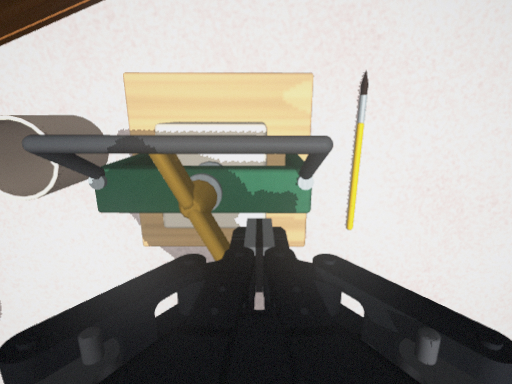

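Request:
move_arm --rows '[1,0.185,0,0,0,1,0.185,0,0,0,1,0,0,0,0,1,0,-0.037,0.038,0,1,0,-0.037,0.038,0,1,0,-0.037,0.038,0,1,0,-0.049,0.052,0,1,0,-0.061,0.042,0,1,0,-0.07,0.028,0,1,0,-0.04,0.016,0,1,0,-0.04,0.016,0,1,0,-0.052,0.003,0,1,0,-0.052,0.003,0,1,0,-0.055,-0.018,0,1,0,-0.055,-0.018,0]'

```text
time: 11.48
tcp_pos: [0.539, 0.0983, 0.1448]
tool_rot: [-0.696, 0.125, 0.696, 0.125]
contact_force: [-0.8, -1.2, -0.4]
finger_gap: -0.0001
```

```bash
python3 look.py 7
```

```text
t 11.47 tcp in press mm [-31.2  17.9 144.8] tool y az -110.38 tilt [-1. -0.  0.] F press [-0.4 -1.4 -0.4] gap -9.599755257076983e-05
```

View pics/w7.png

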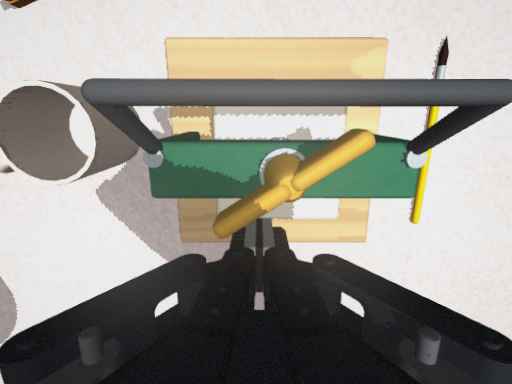

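Same picture as after stroke 1's first half: near wing end at (220,230), press unmoved. Finish this stroke and return for stroke 3.

Request:
move_arm --rows '[1,0,-0.045,-0.045,0,1,0,-0.045,-0.045,0,1,0,-0.03,-0.055,0,1,0,-0.03,-0.055,0,1,0,-0.015,-0.055,0,1,0,-0.015,-0.055,0,1,0,0.013,-0.064,0,1,0,0.013,-0.064,0,1,0,-0.04,0.03,0,1,-0.185,0,0,0,1,-0.185,0,0,0,1,0,0,0,0,1,0,0.26,0.057,0,1,0,0.26,0.057,0,1,0,0.26,0.057,0,1,0,0,0,0,1,0,0,0,0]'

```text
time: 13.75
tcp_pos: [0.5409, 0.0352, 0.182]
tool_rot: [0.696, -0.125, -0.696, -0.125]
contact_force: [-0.5, -0.0, -0.4]
finger_gap: -0.0001
```

```bash
python3 look.py 8
```

```text
t 13.75 tcp in press mm [ -7.4 -40.6 182. ] tool y az -110.37 tilt [-1.    -0.    -0.001] F press [-0.5 -0.2 -0.4] gap -0.0001326910824052971
```

View pics/w8.png

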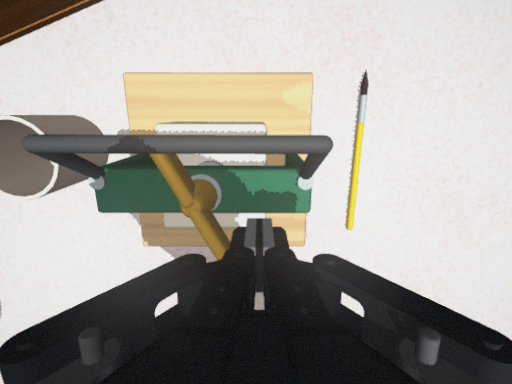

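View pics/ts8.png

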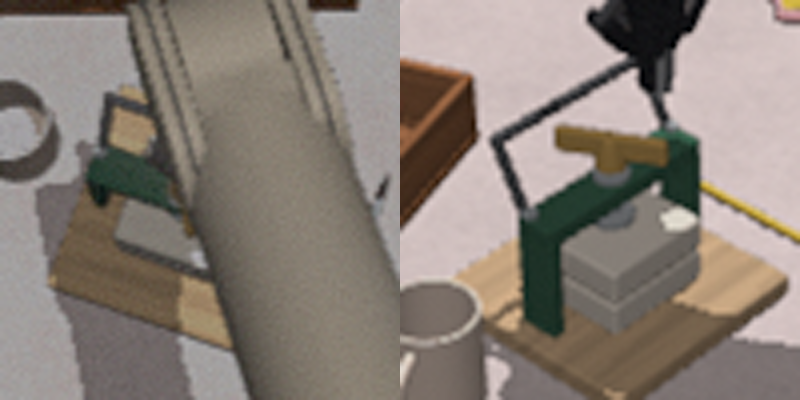

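Request:
move_arm --rows '[1,0.195,0,0,0,1,0.195,0,0,0,1,0,0,0,0,1,0,-0.037,0.038,0,1,0,-0.037,0.038,0,1,0,-0.037,0.038,0,1,0,-0.049,0.052,0,1,0,-0.061,0.042,0,1,0,0,0,0]'

```text
time: 15.02
tcp_pos: [0.5286, 0.0636, 0.1429]
tool_rot: [-0.696, 0.125, 0.696, 0.125]
contact_force: [-0.1, 0.3, -0.3]
finger_gap: -0.0004
```

Request:
move_arm --rows '[1,0,-0.035,0.014,0,1,0,-0.035,0.014,0,1,0,-0.02,0.008,0]'

```text
time: 15.4
tcp_pos: [0.5285, 0.0724, 0.1427]
tool_rot: [-0.696, 0.125, 0.696, 0.125]
contact_force: [-0.2, -3.1, -0.8]
finger_gap: -0.0001
```

Request:
move_arm --rows '[1,0,-0.02,0.008,0,1,0,-0.02,0.008,0]'

```text
time: 15.65
tcp_pos: [0.5284, 0.0767, 0.1428]
tool_rot: [-0.696, 0.125, 0.696, 0.125]
contact_force: [0.3, -1.7, 0.7]
finger_gap: -0.0001
```

```bash
python3 look.py 9
```

```text
t 15.65 tcp in press mm [-33.6  -6.1 142.8] tool y az -110.39 tilt [-1.  0.  0.] F press [ 0.8 -1.5  0.7] gap -0.0001483349413849112
```

View pics/w9.png

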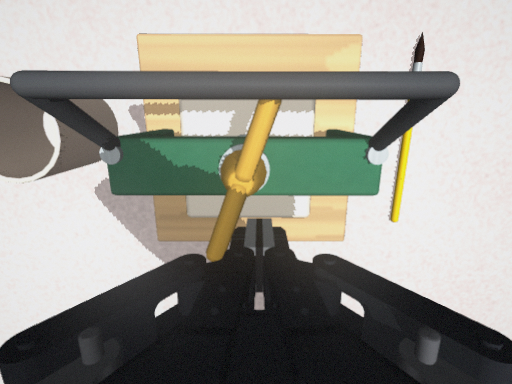

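Request:
move_arm --rows '[1,0,-0.045,0.01,0,1,0,-0.045,0,0,1,0,-0.045,-0.005,0,1,0,-0.05,-0.015,0,1,0,-0.05,-0.018,0]'

```text
time: 16.42
tcp_pos: [0.5394, 0.0982, 0.1428]
tool_rot: [-0.696, 0.125, 0.696, 0.125]
contact_force: [-1.4, -1.8, 0.5]
finger_gap: 0.0002
```

Request:
move_arm --rows '[1,0,-0.03,-0.025,0,1,0,-0.03,-0.03,0]'

```text
time: 16.68
tcp_pos: [0.5466, 0.1015, 0.1427]
tool_rot: [-0.696, 0.125, 0.696, 0.125]
contact_force: [-2.1, -2.2, 0.1]
finger_gap: 0.0002
```

Request:
move_arm --rows '[1,0,-0.025,-0.03,0,1,0,-0.025,-0.03,0]'

```text
time: 16.92
tcp_pos: [0.5541, 0.1041, 0.1427]
tool_rot: [-0.696, 0.125, 0.696, 0.125]
contact_force: [-1.9, -0.4, 0.3]
finger_gap: 0.0002
```

```bash
python3 look.py 10
```

```text
t 16.93 tcp in press mm [-19.1  28.6 142.7] tool y az -110.38 tilt [-1. -0.  0.] F press [-1.6 -1.   0.3] gap 0.0001591924324889459
```

View pics/w10.png

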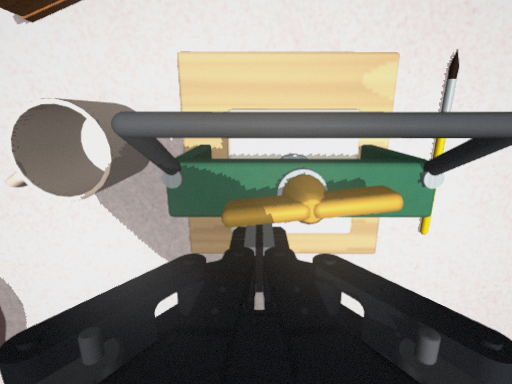

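Request:
move_arm --rows '[1,0,-0.02,-0.03,0,1,0,-0.018,-0.03,0]'

```text
time: 17.32
tcp_pos: [0.5608, 0.1055, 0.1428]
tool_rot: [-0.696, 0.125, 0.696, 0.125]
contact_force: [-3.9, -0.3, 1.6]
finger_gap: -0.0
```

Request:
move_arm --rows '[1,0,-0.012,-0.03,0,1,0,-0.012,-0.03,0]'

```text
time: 17.58
tcp_pos: [0.5674, 0.1058, 0.1427]
tool_rot: [-0.696, 0.125, 0.696, 0.125]
contact_force: [-2.2, 0.1, 0.1]
finger_gap: -0.0001
```

Request:
move_arm --rows '[1,0,-0.008,-0.03,0,1,0,-0.008,-0.03,0]'

```text
time: 17.82
tcp_pos: [0.5737, 0.1052, 0.1428]
tool_rot: [0.696, -0.125, -0.696, -0.125]
contact_force: [-2.3, 0.6, -0.5]
finger_gap: 0.0001
```

```bash
python3 look.py 11
```

```text
t 17.82 tcp in press mm [ -1.   36.4 142.8] tool y az -110.38 tilt [-1. -0. -0.] F press [-2.4 -0.3 -0.5] gap 5.733427303660559e-05
```

View pics/w11.png

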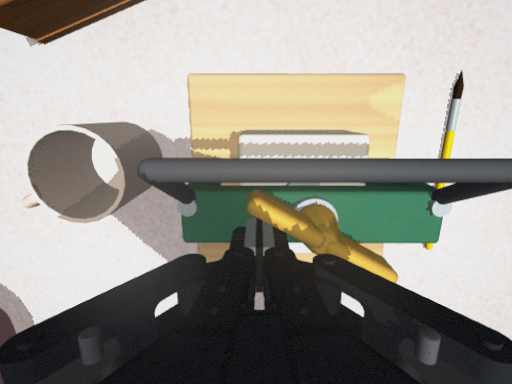

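Request:
move_arm --rows '[1,0,0.01,-0.06,0,1,0,0.02,-0.064,0,1,0,0,0,0]'

```text
time: 18.35
tcp_pos: [0.5848, 0.0973, 0.1428]
tool_rot: [0.696, -0.125, -0.696, -0.125]
contact_force: [0.1, -0.3, -0.2]
finger_gap: -0.0001
```

Request:
move_arm --rows '[1,0,-0.04,0.03,0,1,-0.185,0,0,0,1,-0.2,0,0,0,1,0,0,0,0,1,0,0.26,0.057,0,1,0,0.26,0.057,0,1,0,0.26,0.057,0,1,0,0,0,0,1,0,0,0,0]'

```text
time: 19.48
tcp_pos: [0.5397, 0.0361, 0.1816]
tool_rot: [0.696, -0.125, -0.696, -0.125]
contact_force: [0.2, 0.8, -0.1]
finger_gap: 0.0005
```

```bash
python3 look.py 12
```

```text
t 19.48 tcp in press mm [ -8.8 -40.2 181.6] tool y az -110.37 tilt [-1.    -0.    -0.001] F press [-0.1  0.8 -0.1] gap 0.0004605396139693889
```

View pics/w12.png

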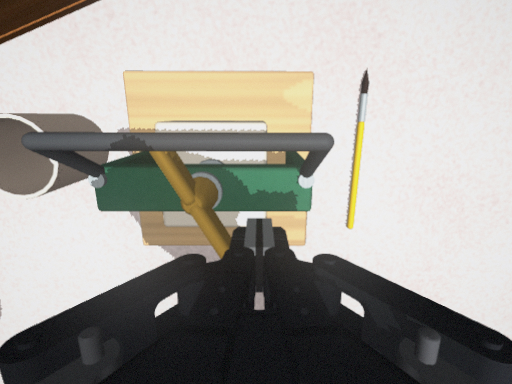

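Request:
move_arm --rows '[1,0.195,0,0,0,1,0.2,0,0,0,1,0,0,0,0,1,0,-0.037,0.038,0,1,0,-0.037,0.038,0,1,0,-0.037,0.038,0,1,0,-0.045,0.04,0,1,0,0,0,0]'

```text
time: 20.62
tcp_pos: [0.5303, 0.0561, 0.142]
tool_rot: [0.696, -0.125, -0.696, -0.125]
contact_force: [0.4, -0.1, 0.4]
finger_gap: 0.0
```

Request:
move_arm --rows '[1,0,-0.025,0.015,0,1,0,-0.025,0.015,0,1,0,0,0,0]'

```text
time: 21.0
tcp_pos: [0.5293, 0.0616, 0.1417]
tool_rot: [-0.696, 0.125, 0.696, 0.125]
contact_force: [-0.7, -0.4, -0.5]
finger_gap: 0.0001
```

Request:
move_arm --rows '[1,0,-0.02,0.008,0,1,0,-0.02,0.008,0,1,0,0,0,0]'

```text
time: 21.38
tcp_pos: [0.5292, 0.0659, 0.1418]
tool_rot: [-0.696, 0.125, 0.696, 0.125]
contact_force: [-0.1, 0.0, 0.4]
finger_gap: 0.0001
```

Request:
move_arm --rows '[1,0,-0.02,0.008,0,1,0,0,0,0]'

```text
time: 21.62
tcp_pos: [0.5292, 0.0662, 0.1418]
tool_rot: [0.696, -0.126, -0.696, -0.125]
contact_force: [-0.4, -6.2, 1.8]
finger_gap: -0.0002
```

```bash
python3 look.py 13
```

```text
t 21.62 tcp in press mm [-29.2 -15.6 141.8] tool y az -110.46 tilt [-1.     0.002 -0.   ] F press [ 1.8 -6.   1.8] gap -0.00017398610101948965
```

View pics/w13.png

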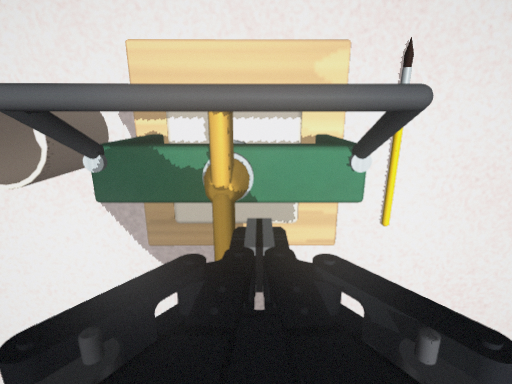

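Request:
move_arm --rows '[1,0,-0.015,0.0,0,1,0,0,0,0]'

```text
time: 22.02
tcp_pos: [0.5293, 0.0664, 0.1417]
tool_rot: [-0.695, 0.127, 0.696, 0.125]
contact_force: [-3.9, -9.8, 4.6]
finger_gap: 0.0003
```

```bash
python3 look.py 14
```

```text
t 22.02 tcp in press mm [-29.1 -15.4 141.7] tool y az -110.52 tilt [-1.     0.004  0.   ] F press [ -0.3 -10.5   4.6] gap 0.0002515857609725305
```

View pics/w14.png

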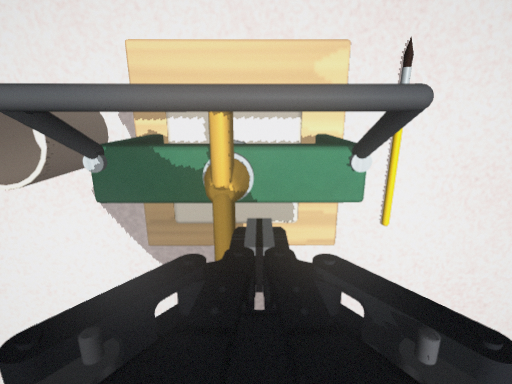

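Request:
move_arm --rows '[1,0,0.05,0,0,1,0,0.1,0,0,1,0,0.05,0,0,1,-0.2,0,0,0,1,-0.3,0,0,0,1,-0.4,0,0,0,1,-0.3,0,0,0,1,0,0.4,0.2,0,1,0,0.4,0.2,0,1,0,0.4,0.2,0,1,0,0.4,0.2,0,1,0,0.3,0.1,0,1,0,0,0,0,1,0,0,0,0]'

```text
time: 23.92
tcp_pos: [0.3726, -0.0958, 0.2619]
tool_rot: [0.696, -0.125, -0.696, -0.125]
contact_force: [-0.3, -0.1, 0.3]
finger_gap: 0.0003
```

```bash
python3 look.py 15; python3 - <<'E'
from h import *
d=cams.get_image("top");cv2.imwrite("pics/topE.png",d['pixels']);crop(d,195,140,85,80,7,"pics/t15.png")
a=cv2.imread("pics/top0.png").astype(int);m=np.abs(a-d['pixels']).max(2)
print(len(np.argwhere(m>40)))
E
```

```text
t 23.93 tcp in press mm [-119.5 -222.1  261.9] tool y az -110.35 tilt [-1.    -0.    -0.001] F press [-0.2 -0.2  0.3] gap 0.0002660117954907351
19898
```

View pics/t15.png

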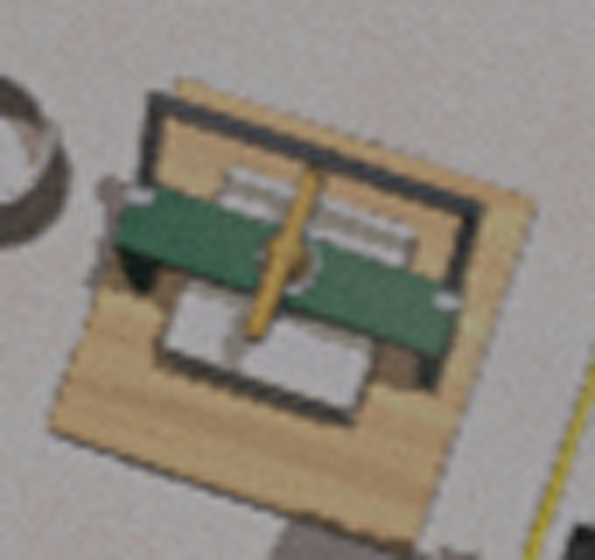

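View pics/ts15.png

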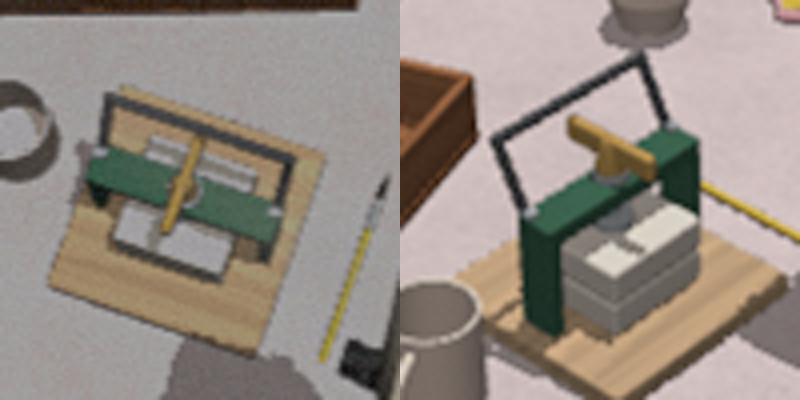

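View pics/topE.png

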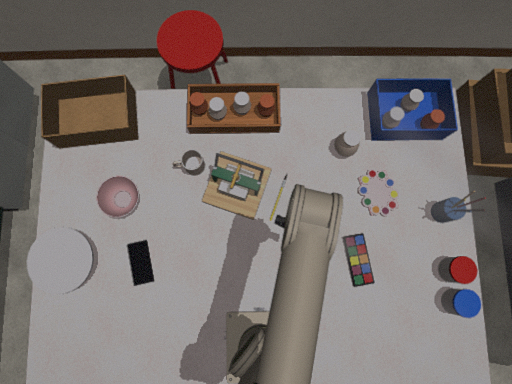

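```bash
python3 -c "
from plant import r
print(r.finish_job())"
```

```text
the job is handed in; nothing more can be done
None
```

I turned the screw clockwise with four strokes of the shut fingertips. They always pushed the trailing face of a wing, round the press's −x side, for about 555° in all by my estimate from the camera pictures.

**Stop:** On the fourth stroke the screw stopped with its wings lined up on the press's x axis. Pushing further raised the force from 6 N to about 10 N (roughly 0.3 N m) while the finger moved less than 0.5 mm. Turning it took only 1 to 4 N before that, so I took this as the hard stop. I could not read the screw's joint angle directly.

**Last checks:** After I pulled the arm clear, the top and side pictures showed the press and its handle at the same pixels as at the start. The mug, bowl, vase, brush, palette, paintbox and phone looked unmoved by eye. The contact force was about zero and the fingers were well away from everything. I handed the job in at about 24 s of the 61 s allowed.

**Weak or disagreeing checks:**
- An early wrist picture, taken while the arm was still settling, put the press about 4 mm off from the other two cameras. The next wrist picture agreed within about 2 mm.
- An automatic comparison of the first and last top pictures told me nothing, because the arm itself had moved in them.

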